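# Pack the ball croquette and print its label

## Task

Take the lid off the deep steel pot and lay it, knob up, on the flat round rest; then pick the one ball-shaped croquette out of the crate, leaving the long ones and the flat patty there, and lower it gently to the bottom of the pot, not dropping it more than 8 mm. Put the lid back on the pot so that it sits flat, and then push the button on the label printer fully down and let it go. Do not shove the pot, the other croquettes or the hand scanner about.

Things in the scene. Friction and masses are not known exactly. Their poses are not given: they have to be found in the camera images.
- ball: the target: ball-shaped brown breadcrumbed croquette, 62 mm in diameter and 59 mm high, about 110 g, with a flat underside 27 mm across on which it stands. Origin at the centre of the flat underside, z up; its centre and widest height are 28 mm above the origin
- patty: same brown crust, a flat round patty 64 mm in diameter and only 26 mm high, in the crate. Origin at the centre of its underside. Leave it
- roll_a: same brown crust, a long croquette 110 mm long (its x axis), 44 mm wide and high with round ends, lying in the crate. Origin under its middle. Leave it
- roll_b: another long croquette like roll_a. Leave it
- roll_c: another long croquette like roll_a, lying across the far end of the crate, along the crate's y. Leave it
- crate: fixed open black crate, 280 x 280 mm, 55 mm high, walls and floor 6 mm. Origin under its centre. Ball, patty, roll_a and roll_b lie in any order in four lanes along the crate's x, 64 mm apart in y, near x = -25 mm; roll_c lies across at x = +103 mm. Beside the ball there is room for fingers along the crate's x
- pot: loose round steel pot, 170 mm in outer diameter, 90 mm high, wall 4 mm, inner diameter 162 mm, floor 5 mm thick, 0.9 kg, closed by the lid at the start. Origin at the centre of its underside, z up
- lid: loose round steel lid, 0.22 kg. Origin at the centre of its underside, z up. From there up: tapered plug, 10 mm deep, 136 to 152 mm wide, that fits loosely in the pot's mouth; flange, 180 mm wide, from 10 to 16 mm; black upright knob, 32 mm in diameter, from 16 to 50 mm. Closed, its origin is 80 mm above the pot's origin
- rest: fixed flat grey disc on the counter, 170 mm in diameter and 10 mm thick: the place for the lid. Origin at the centre of its underside
- print_top (a point): centre of the top face of the printer's one round push button, 36 mm in diameter, pressed straight down. It sits on the 60 mm high front deck of a fixed white label printer, 260 x 140 mm; 70 mm behind it (away from the robot) the printer's tower, 150 mm high, begins
- print (a joint): travel of the push button in m: 0 is up, 0.006 fully down; a spring of about 5 N at full travel raises it again
- scanner: bystander: loose white hand scanner, 120 x 50 x 30 mm. Origin at the centre of its underside

How it is judged (in metres and radians):
On the way, in this order (a step that is already met when the one before it is completed fails the run):
1. the lid lies flat and released on the rest, knob up, its centre within 40 mm of the rest's centre (horizontal distance between lid and rest below 0.04 m and z of lid in the frame of rest below 0.015 m and angle between lid's own z axis and vertical below 0.06 rad and contact force between the fingers and lid below 0.1 N), for 0.2 s.
2. the ball croquette stands released on the floor of the pot (horizontal distance between ball and pot below 0.06 m and z of ball in the frame of pot between 0 and 0.02 m and contact force between the fingers and ball below 0.1 N), for 0.2 s.
3. the lid is back on the pot, flat and released, its plug in the mouth, centred within 9 mm and within 3 mm of its closed height (horizontal distance between lid and pot below 0.009 m and z of lid in the frame of pot between 0.075 and 0.083 m and angle between lid's own z axis and vertical below 0.06 rad and contact force between the fingers and lid below 0.1 N), for 0.2 s.
4. the printer's button is pushed down at least 5 mm for a tenth of a second (value of joint print above 0.005 m), for 0.1 s.
At the end, for the whole second after the job is handed in: The ball croquette rests on the floor of the upright pot, the lid sits flat on the pot (centred within 9 mm, within 3 mm of its closed height), the button has come up again, and all is at rest and released (horizontal distance between ball and pot below 0.06 m and z of ball in the frame of pot between 0 and 0.02 m and horizontal distance between lid and pot below 0.009 m and z of lid in the frame of pot between 0.075 and 0.083 m and angle between lid's own z axis and vertical below 0.06 rad and value of joint print below 0.002 m and linear speed of each of ball, lid below 0.02 m/s and angle between pot's own z axis and vertical below 0.05 rad); the robot touches nothing.
It fails at once if the ball croquette is pressed on the pot with more than 25 N (contact force between ball and pot above 25 N).
It fails at once if the ball croquette drops or is carried at more than 0.4 m/s inside the pot (let it go no more than 8 mm above the floor) (horizontal distance between ball and pot below 0.08 m and z of ball in the frame of pot below 0.08 m and linear speed of ball above 0.4 m/s).
It fails at once if the pot is moved more than 40 mm or tipped more than 15 degrees (distance of pot from where it was at the start of the episode above 0.04 m or angle between pot's own z axis and vertical above 0.26 rad).
It fails at once if a long croquette or the patty is moved more than 50 mm (distance of any of roll_a, roll_b, roll_c, patty from where it was at the start of the episode above 0.05 m).
It fails at once if the scanner is moved more than 30 mm (distance of scanner from where it was at the start of the episode above 0.03 m).
It also fails if it takes over 72 s, if anything falls off the work surface, if the arm or the gripper's body presses on something with over 40 N, if the wrist force passes 120 N, or if a joint passes its speed limit or range.

## Robot

A 6-joint arm with a two-finger parallel gripper is mounted at the origin on the work surface. World frame = base frame: x ahead of the robot, y to its left, z up, the work surface at z = 0. Lengths are in mm, angles in degrees, forces in N, time in s.
With the tool pointing down it reaches from about 300 to 850 mm from the base axis. Payload 4.2 kg.
Tool frame: the origin (TCP) lies on the centre line of the jaws, within the pads' length; the fingertips stand 14 mm ahead of it and the grasp point (between the pads) lies 5 mm behind it (env.finger_overhang is the z of the fingertips in the tool frame, in mm); z points along the fingers, y is the line along which they close (so a half turn about z gives the same grasp; the last joint's range is limited). The gripper opens to 91 mm and grips with 3 to 60 N. Pads are 32 mm wide; open, the fingers measure 118 mm over their backs; the gripper's body (76 mm by 178 mm) begins 60 mm behind the grasp point.
Start: joints at [-69.844, 18.312, 89.639, -0, 72.044, -1.146], TCP at [208.897, -535.727, 227.976] pointing down, gripper open.
Joint ranges: [-177.97, 177.97], [-48.28, 115.42], [12.27, 149.76], [-77.06, 257.06], [2.81, 150.46], [-146.56, 146.56]. Speed limits (degrees/s): [147.25, 147.25, 180, 180, 180, 180].

## Interface

Orientations are given as [roll, pitch, yaw] about the fixed x, y, z axes, in that order (R = Rz(yaw) Ry(pitch) Rx(roll)).
In Python, from workcell import sensors, viewer, env gives the robot as it stands. The module is installed in compiled form; this text tells all that it offers.
- The arm moves only by the tool step_arm, never from a script. Its argument "plan" is one flat list of numbers, 6 for each row, row after row: the shift along the tool's x, y, z in cm, then the turn, a rotation vector about the tool's x, y, z in rad. In form: [x, y, z, wx, wy, wz, x, y, z, wx, wy, wz, ...]. A call has 1 to 5 rows; each row shifts and turns the commanded pose from where the row before left it, along the tool's axes as they then stand; what a row does not reach is not made up. A row lasts 1/12 s, in which the tool goes at most 41.7 mm and 7.16 degrees, less where a joint would pass 70% of its speed; a pose out of reach is approached as far as the arm can. A call is refused whole if a number of a shift passes 4.17 or a number of a turn 0.125, either way. A call with a gripper value outside its range is refused whole. "hand" is the finger opening in cm, from 0 to 9.12, set as the call begins (left out, the last holds). The fingers move at their own pace and stop on an object; "newtons" is the grip in N (left out, the last holds). Time passes only in rows, so rows that do not move let the fingers close. It gives the time, the measured TCP pose, the force, the opening and the grip force at its end, in the units of the state.
- sensors.state(): the state, without advancing time (a new reading comes with each control period).
- viewer.grab_frame(name): name is "side" or "top" or "wrist"; returns a dict with "img" (420x560x3 uint8, red, green, blue), "fx", "fy", "cx", "cy" (pixels), "position" and "attitude" of the camera in the world. Camera axes: x right, y down, z forward; pixel columns grow to the right and rows downward; lengths in mm; the calibration is good to about 2 mm. A picture is of the moment at which its call begins. There is no depth.
- env.job_done(): hands the job in; it is judged then, once.
Trained networks look in a picture, given as the dict that the camera call returned (one of the last four; its "shot" number tells which), for a name from the list of things; names that differ only in an ending like _2 or _b are one class to them, and where a whole thing is asked for, a point or a joint stands for the part that bears it (a point fixed in the world has none). Each returns a list of dicts, best first, with "score" (0 to 1); they miss things now and then, are a little off and sometimes report something else, mostly with a low value. They report only what shows in the picture. A call takes as long as a camera call.
- viewer.boxes_of(name, picture): "location" ([column, row] in pixels, amid what is visible of it).
- viewer.pinpoint(name, picture): "location" ([column, row] in pixels: a listed point, or the origin of a listed thing).
The state is a dict: "time_s": time; "qpos": joint angles; "qvel": joint speeds; "effort": joint torques, N m; "ee_pos": TCP position; "ee_rot": TCP orientation; "force": force on the tool from outside, world axes, zero at the start; "torque": the same for the moment, N m; "gripper_width": finger opening in mm; "gripper_force": force on a finger pad.
Only numpy, scipy, OpenCV 4.12 (cv2) and the standard library are available. Lean on these libraries where they do the work, as an engineer would, in place of code of your own. Each camera call takes 0.05 s, during which the arm holds its last target. There are 200 camera calls.

## Working session

There is one attempt and no reset: what is moved stays moved. The work goes in short steps, Python scripts to look and compute and a tool call to move; the robot and the scene stay as the last step left them, time stands still between calls to the robot, and variables do not carry over. Pictures are saved under pics/ and viewed, at most 11 in all, crops included, and the job is handed in when it is done.

Besides the shell and the picture viewer there is one more tool, called after "Emit:" in YAML: its name, and indented under it one key for each argument. step_arm: Moves the arm, as the interface text tells. Its arguments: {"type":"object","properties":{"plan":{"type":"array","items":{"type":"number"}},"hand":{"type":"number"},"newtons":{"type":"number"}},"required":["plan"]}

```bash
mkdir -p pics; cat > h.py <<'E'
import numpy as np, cv2
from scipy.spatial.transform import Rotation as R
from workcell import sensors, viewer, env
def rot(a):
    a=np.array(a,float)
    if a.shape==(3,3): return a
    if a.size==4: return R.from_quat(a).as_matrix()
    return R.from_euler('xyz',a,degrees=True).as_matrix()
def ray(p,uv):
    d=rot(p['attitude'])@np.array([(uv[0]-p['cx'])/p['fx'],(uv[1]-p['cy'])/p['fy'],1.])
    return np.array(p['position'],float),d
def at(p,uv,z):
    o,d=ray(p,uv); return o+d*(z-o[2])/d[2]
def proj(p,X):
    c=rot(p['attitude']).T@(np.array(X,float)-p['position']); return c[:2]/c[2]*[p['fx'],p['fy']]+[p['cx'],p['cy']]
def save(p,n): cv2.imwrite('pics/'+n+'.png',p['img'][:,:,::-1])
E
python3 - <<'E'
from h import *
print(sensors.state())
Z=dict(ball=6,patty=6,roll_a=6,crate=0,pot=0,lid=80,rest=0,print_top=66,scanner=0)
ims=[]
for c in ['top','side']:
    p=viewer.grab_frame(c); save(p,c+'0'); print(c,p['position'],p['attitude'],p['fx'])
    for n,z in Z.items():
        for d in viewer.pinpoint(n,p)[:4]:
            print(n,np.round(d['location'],1),round(d['score'],2),np.round(at(p,d['location'],z),1))
E
```

```text
{'time_s': 0.0, 'qpos': array([-6.98444141e+01,  1.83522734e+01,  8.97067503e+01,  4.54290975e-05,
        7.20440111e+01, -1.14599782e+00]), 'qvel': array([ 0.00233924, -0.00118964, -0.04145973, -0.01419901, -0.03736114,
       -0.09386017]), 'effort': array([-1.03645081e-03, -4.12467563e+01, -2.31971669e+01,  7.25041190e-02,
        4.57888981e-02, -1.37330294e-04]), 'ee_pos': array([ 208.71750889, -535.26182928,  227.11159298]), 'ee_rot': array([-1.79896987e+02, -2.10388758e-03,  2.13015678e+01]), 'force': array([ 0.1325828 , -0.12929915, -0.14856751]), 'torque': array([ 0.0059197 ,  0.00649771, -0.02039617]), 'gripper_force': 0.0, 'gripper_width': 91.2860259761818}
top [ 333.73803043  -38.90120675 1323.52918124] [-173.09161303   -0.59190844  -89.80236296] 537.9022579890624
ball [187.4 214.3] 0.75 [469.5 171.8   6. ]
patty [129.6 210.9] 0.9 [477.3 313.8   6. ]
roll_a [165.  205.3] 0.79 [491.5 227.4   6. ]
roll_a [106.2 204.8] 0.71 [492.1 371.7   6. ]
roll_a [136.1 148. ] 0.67 [635.1 303.4   6. ]
crate [151.5 195.3] 0.72 [517.1 262.7   0. ]
crate [184.8 215.8] 0.43 [466.4 179.1   0
[... 353 characters left out ...]
194.5] 0.5 [519.  267.4   0. ]
scanner [411.8 200.9] 0.27 [ 506.2 -383.7    0. ]
side [-153.872792    551.70054701  739.50699887] [-1.28742859e+02  1.14291534e-01 -1.32968452e+02] 467.3564033974717
ball [212.3 262.6] 0.76 [462.  169.1   6. ]
patty [154.9 288.5] 0.93 [483.3 299.2   6. ]
roll_a [123.5 301. ] 0.94 [497.9 362.4   6. ]
roll_a [178.7 269.8] 0.67 [493.9 234.3   6. ]
roll_a [122.8 254.3] 0.62 [617.8 298.5   6. ]
crate [162.7 273.2] 0.77 [514.2 262.2   0. ]
pot [304.3 217.6] 0.75 [435.7 -89.7   0. ]
pot [122.3 303.4] 0.68 [499.3 365.6   0. ]
lid [310.7 188.5] 0.76 [ 435.5 -106.9   80. ]
rest [267.  166.6] 0.63 [ 661.8 -171.4    0. ]
print_top [363.8 139.2] 0.68 [ 505.3 -394.1   66. ]
```

```bash
python3 -c "
import cv2,numpy as np
a=cv2.imread('pics/top0.png');b=cv2.imread('pics/side0.png')
cv2.imwrite('pics/both0.png',cv2.resize(np.hstack([a[60:360],b[60:360]])[:,:],(800,214)))
"
```

```text
(no output)
```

View pics/top0.png

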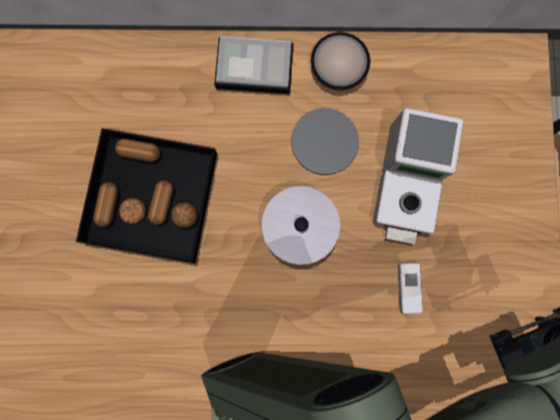

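View pics/side0.png

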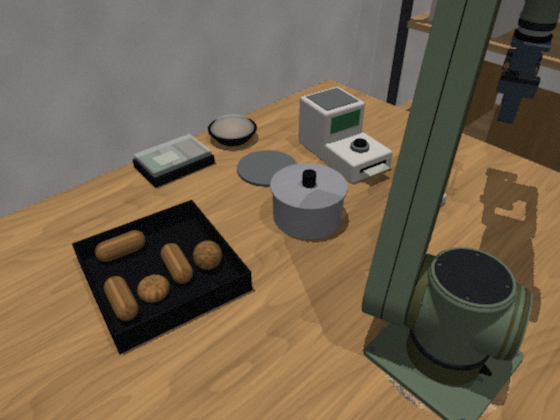

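The pictures agree with the networks. In top, the lid knob is at (301,225), the rest at (325,141), the button at (410,202) and the scanner at (410,288). The ball is at (184,215), in the crate lane nearest the pot, and the patty is at (132,211). The crate's yaw is about -11°. In side, the ball at (208,255) is clearly taller than the patty at (153,289).

```bash
cat >> h.py <<'E'
def go(x=None,y=None,z=None,yaw=None,s=None):
    "delta in tool axes (cm) from measured pose, and the turn (rad about tool z) to reach the yaw"
    s=s or sensors.state(); M=rot(s['ee_rot']); p=np.array(s['ee_pos'])
    t=np.array([p[i] if v is None else v for i,v in enumerate((x,y,z))])
    w=0 if yaw is None else np.deg2rad((s['ee_rot'][2]-yaw+180)%360-180)
    print('pos',p.round(1),'rot',np.round(s['ee_rot'],2),'d_tool cm',(M.T@(t-p)/10).round(2),'wz',round(w,3))
def blob(p,uv,r,f):
    "centroid of mask f(img) near uv"
    m=f(p['img'].astype(int)); y,x=np.nonzero(m); k=np.hypot(x-uv[0],y-uv[1])<r
    return np.array([x[k].mean(),y[k].mean()]),k.sum()
dark=lambda a:a.max(2)<60
E
python3 - <<'E'
from h import *
p=viewer.grab_frame('top')
c,n=blob(p,(301,225),14,dark); print('knob',c,n,at(p,c,128))
g=cv2.cvtColor(p['img'],cv2.COLOR_RGB2GRAY); m=((g>70)&(g<115)&(p['img'].max(2).astype(int)-p['img'].min(2)<12)).astype(np.uint8)
w=np.zeros_like(m); cv2.circle(w,(325,141),42,1,-1); m&=w
ct=max(cv2.findContours(m,0,2)[0],key=cv2.contourArea); e=cv2.fitEllipse(cv2.convexHull(ct)); print('rest',e,at(p,e[0],10))
c,n=blob(p,(410,202),14,dark); print('button',c,n,at(p,c,66))
for n,i in dict(ball=(184,215),patty=(132,211)).items(): print(n,at(p,i,34))
go(438,-105,230,79)
E
```

```text
knob [301. 224.] 141 [ 436.34879628 -101.18108505  128.        ]
rest ((324.6629333496094, 141.07363891601562), (65.0845718383789, 66.2295150756836), 100.96492767333984) [ 654.53055204 -166.80202039   10.        ]
button [410.95027624 202.13259669] 181 [ 494.620002   -364.39553856   66.        ]
ball [464.90956672 175.43258802  34.        ]
patty [474.01441207 300.5058356   34.        ]
pos [ 208.9 -535.7  228. ] rot [180.    0.   21.3] d_tool cm [ 36.99 -31.81  -0.2 ] wz -1.007
```

Emit:
step_arm:
  plan: [3.1, -2.65, 0, 0, 0, 0, 3.1, -2.65, 0, 0, 0, 0, 3.1, -2.65, 0, 0, 0, 0, 3.1, -2.65, 0, 0, 0, 0, 3.1, -2.65, 0, 0, 0, 0]

```text
time_s: 1.47
ee_pos: [305.6, -354.3, 228.1]
ee_rot: [180.0, -0.0, 21.3]
force: [0.5, 0.6, -0.4]
gripper_width: 91.5
gripper_force: 0.0
```

Emit:
step_arm:
  plan: [3.1, -2.65, 0, 0, 0, 0, 3.1, -2.65, 0, 0, 0, 0, 3.1, -2.65, 0, 0, 0, 0, 3.1, -2.65, 0, 0, 0, 0, 3.1, -2.65, 0, 0, 0, 0]

```text
time_s: 1.88
ee_pos: [402.0, -174.4, 228.3]
ee_rot: [180.0, -0.0, 21.3]
force: [1.2, -0.4, -0.1]
gripper_width: 91.2
gripper_force: 0.0
```

Emit:
step_arm:
  plan: [3.1, -2.65, 0, 0, 0, 0, 2.9, -2.65, 0, 0, 0, 0, 0, 0, 0, 0, 0, -0.125, 0, 0, 0, 0, 0, -0.125, 0, 0, 0, 0, 0, -0.125]

```text
time_s: 2.3
ee_pos: [438.5, -104.0, 228.0]
ee_rot: [180.0, 0.0, 43.3]
force: [-0.1, 0.3, 0.4]
gripper_width: 90.9
gripper_force: 0.0
```

Emit:
step_arm:
  plan: [0, 0, 0, 0, 0, -0.125, 0, 0, 0, 0, 0, -0.125, 0, 0, 0, 0, 0, -0.125, 0, 0, 0, 0, 0, -0.125, 0, 0, 0, 0, 0, -0.125]

```text
time_s: 2.72
ee_pos: [438.1, -105.0, 228.1]
ee_rot: [180.0, 0.0, 79.0]
force: [-0.2, 0.0, -0.9]
gripper_width: 91.4
gripper_force: 0.0
```

Emit:
step_arm:
  plan: [0, 0, 0, 0, 0, 0, 0, 0, 0, 0, 0, 0]

```text
time_s: 2.88
ee_pos: [438.1, -105.0, 228.0]
ee_rot: [180.0, 0.0, 78.4]
force: [0.5, 0.1, -0.5]
gripper_width: 90.9
gripper_force: 0.0
```

```bash
python3 - <<'E'
from h import *
p=viewer.grab_frame('wrist'); save(p,'w1'); print(p['position'],p['attitude'],p['fx'])
for d in viewer.pinpoint('lid',p)[:2]: print(d,at(p,d['location'],80))
print(proj(p,[437,-102,130]))
E
```

```text
[453.16990326 -32.06362093 383.63476231] [ 1.64680180e+02 -6.59683927e-02 -1.16050400e+01] 296.92543837555826
{'location': [286.6, 202.1], 'score': 0.96} [ 438.22319543 -105.10640931   80.        ]
[284.55867532 212.47599839]
```

View pics/w1.png

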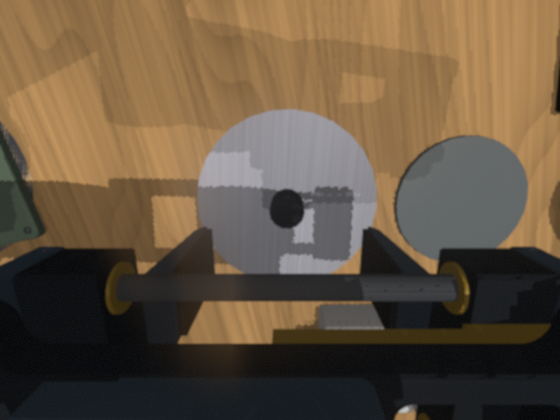

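In w1 the knob's top is at (287,208), which fits a lid at (438,-105), directly under the TCP. The rest is at (462,200). I go down and grasp the knob with the TCP at z=114, which leaves the fingertips 4 mm above the flange.

Emit:
step_arm:
  plan: [0, 0, 3, 0, 0, 0, 0, 0, 3, 0, 0, 0, 0, 0, 3, 0, 0, 0, 0, 0, 1.6, 0, 0, 0, 0, 0, 0.8, 0, 0, 0]

```text
time_s: 3.4
ee_pos: [436.5, -104.6, 111.7]
ee_rot: [-179.7, -0.0, 78.5]
force: [-0.2, -0.4, 0.0]
gripper_width: 91.1
gripper_force: 0.0
```

Emit:
step_arm:
  plan: [0, 0, 0, 0, 0, 0, 0, 0, 0, 0, 0, 0, 0, 0, 0, 0, 0, 0, 0, 0, 0, 0, 0, 0, 0, 0, 0, 0, 0, 0]
  hand: 0
  newtons: 30

```text
time_s: 3.82
ee_pos: [438.8, -105.2, 115.0]
ee_rot: [179.9, 0.0, 78.6]
force: [-0.4, -0.4, -0.1]
gripper_width: 61.2
gripper_force: 0.0
```

Emit:
step_arm:
  plan: [0, 0, 0, 0, 0, 0, 0, 0, 0, 0, 0, 0, 0, 0, 0, 0, 0, 0, 0, 0, 0, 0, 0, 0, 0, 0, 0, 0, 0, 0]

```text
time_s: 4.23
ee_pos: [438.0, -105.0, 114.0]
ee_rot: [-180.0, 0.0, 78.6]
force: [0.1, -0.7, 1.3]
gripper_width: 31.4
gripper_force: 30.0
```

Emit:
step_arm:
  plan: [0, 0, -0.5, 0, 0, 0, 0, 0, -1.5, 0, 0, 0, 0, 0, -2, 0, 0, 0, 0, 0, -1.5, 0, 0, 0, 0, 0, -0.5, 0, 0, 0]

```text
time_s: 4.65
ee_pos: [439.2, -105.3, 176.0]
ee_rot: [179.8, 0.0, 78.6]
force: [1.3, -1.1, -2.3]
gripper_width: 31.3
gripper_force: 30.0
```

Emit:
step_arm:
  plan: [-0.1, 1.2, 0, 0, 0, 0, -0.18, 2.2, 0, 0, 0, 0, -0.2, 2.5, 0, 0, 0, 0, -0.2, 2.5, 0, 0, 0, 0, -0.2, 2.5, 0, 0, 0, 0]

```text
time_s: 5.07
ee_pos: [544.4, -135.6, 172.4]
ee_rot: [-179.9, -0.0, 78.6]
force: [-0.1, -0.8, -2.4]
gripper_width: 31.3
gripper_force: 30.0
```

Emit:
step_arm:
  plan: [-0.2, 2.5, 0, 0, 0, 0, -0.2, 2.5, 0, 0, 0, 0, -0.2, 2.5, 0, 0, 0, 0, -0.2, 2.2, 0, 0, 0, 0, -0.1, 1.2, 0, 0, 0, 0]

```text
time_s: 5.48
ee_pos: [650.8, -166.4, 171.3]
ee_rot: [-180.0, 0.0, 78.6]
force: [-0.1, 0.2, -1.5]
gripper_width: 31.6
gripper_force: 30.0
```

Emit:
step_arm:
  plan: [0, 0.63, 0, 0, 0, 0, 0, 0, 0, 0, 0, 0, 0, 0, 0, 0, 0, 0]

```text
time_s: 5.73
ee_pos: [653.8, -166.6, 172.4]
ee_rot: [-179.8, -0.0, 78.6]
force: [-1.2, 0.5, -1.5]
gripper_width: 31.5
gripper_force: 30.0
```

```bash
python3 - <<'E'
from h import *
p=viewer.grab_frame('wrist'); save(p,'w2')
t=viewer.grab_frame('top'); save(t,'t2')
for n,z in dict(pot=0,ball=6,rest=0).items():
  for q,l in ((p,'w'),(t,'t')):
    for d in viewer.pinpoint(n,q)[:2]: print(l,n,d,at(q,d['location'],z).round(1))
go(654.5,-167,200)
print(sensors.state()['gripper_width'],sensors.state()['force'])
E
```

```text
w pot {'location': [85.6, 181.3], 'score': 0.66} [ 436.7 -104.6    0. ]
t ball {'location': [187.6, 215.4], 'score': 0.76} [466.8 171.2   6. ]
pos [ 654.2 -166.8  174.4] rot [179.98   0.    78.6 ] d_tool cm [-0.02  0.04 -2.56] wz 0
31.47001611945377 [-0.38059973 -0.62618747 -2.37753053]
```

View pics/t2.png

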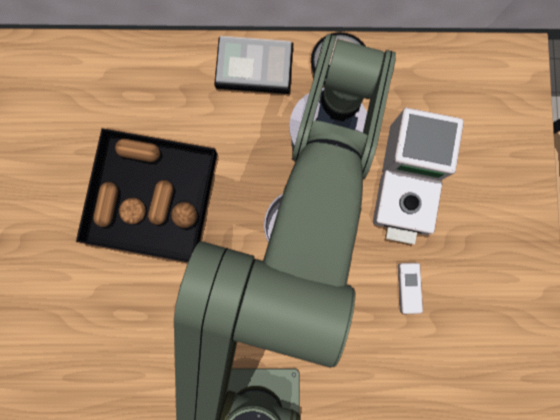

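The t2 picture shows the lid held over the rest and the open pot at (280,218), not shifted. I lower the lid by 13 cm and release it.

Emit:
step_arm:
  plan: [0, 0, 1.5, 0, 0, 0, 0, 0, 3, 0, 0, 0, 0, 0, 3, 0, 0, 0, 0, 0, 3, 0, 0, 0, 0, 0, 1.3, 0, 0, 0]

```text
time_s: 6.55
ee_pos: [651.9, -166.1, 51.9]
ee_rot: [-179.6, -0.0, 78.6]
force: [-0.6, 0.4, -3.5]
gripper_width: 31.0
gripper_force: 30.0
```

Emit:
step_arm:
  plan: [0, 0, 0.5, 0, 0, 0, 0, 0, 0.3, 0, 0, 0, 0, 0, 0.2, 0, 0, 0, 0, 0, 0.1, 0, 0, 0, 0, 0, 0, 0, 0, 0]

```text
time_s: 6.97
ee_pos: [655.2, -167.1, 46.2]
ee_rot: [179.9, 0.0, 78.6]
force: [0.4, -0.3, -1.6]
gripper_width: 32.0
gripper_force: 30.0
```

Emit:
step_arm:
  plan: [0, 0, 0, 0, 0, 0, 0, 0, 0, 0, 0, 0]

```text
time_s: 7.13
ee_pos: [654.9, -167.0, 45.9]
ee_rot: [179.9, 0.0, 78.6]
force: [0.1, -0.1, -2.3]
gripper_width: 31.3
gripper_force: 30.0
```

Emit:
step_arm:
  plan: [0, 0, 0.1, 0, 0, 0, 0, 0, 0.1, 0, 0, 0, 0, 0, 0, 0, 0, 0, 0, 0, 0, 0, 0, 0]

```text
time_s: 7.47
ee_pos: [654.8, -166.9, 44.0]
ee_rot: [179.9, 0.0, 78.6]
force: [-2.1, 0.3, 5.9]
gripper_width: 31.3
gripper_force: 30.0
```

Emit:
step_arm:
  plan: [0, 0, 0, 0, 0, 0, 0, 0, 0, 0, 0, 0, 0, 0, 0, 0, 0, 0, 0, 0, 0, 0, 0, 0, 0, 0, 0, 0, 0, 0]
  hand: 7

```text
time_s: 7.88
ee_pos: [654.4, -166.8, 42.6]
ee_rot: [-180.0, 0.0, 78.6]
force: [0.2, 0.2, -0.2]
gripper_width: 61.7
gripper_force: 0.0
```

```bash
python3 - <<'E'
from h import *
go(465,172,230,79)
go(654.5,-167,230)
E
```

```text
pos [ 654.4 -166.8   42.6] rot [-179.98    0.     78.6 ] d_tool cm [ 29.47 -25.27 -18.73] wz -0.007
pos [ 654.4 -166.8   42.6] rot [-179.98    0.     78.6 ] d_tool cm [-2.000e-02  1.000e-02 -1.874e+01] wz 0
```

Emit:
step_arm:
  plan: [0, 0, -1.5, 0, 0, 0, 0, 0, -3, 0, 0, 0, 0, 0, -3.5, 0, 0, 0, 0, 0, -4, 0, 0, 0, 0, 0, -4, 0, 0, 0]
  hand: 9.12

```text
time_s: 8.3
ee_pos: [653.9, -166.7, 204.0]
ee_rot: [-179.9, 0.0, 78.6]
force: [0.5, -0.1, 0.3]
gripper_width: 91.0
gripper_force: 0.0
```

Emit:
step_arm:
  plan: [2.95, -2.53, 0, 0, 0, 0, 2.95, -2.53, 0, 0, 0, 0, 2.95, -2.53, 0, 0, 0, 0, 2.95, -2.53, 0, 0, 0, 0, 2.95, -2.53, 0, 0, 0, 0]

```text
time_s: 8.72
ee_pos: [558.4, 4.0, 202.9]
ee_rot: [180.0, -0.0, 78.6]
force: [0.1, 0.8, -0.6]
gripper_width: 91.2
gripper_force: 0.0
```

Emit:
step_arm:
  plan: [2.95, -2.53, 0, 0, 0, 0, 2.95, -2.53, 0, 0, 0, 0, 2.95, -2.53, 0, 0, 0, 0, 2.95, -2.53, 0, 0, 0, 0, 2.95, -2.53, 0, 0, 0, 0]

```text
time_s: 9.13
ee_pos: [463.6, 173.7, 203.0]
ee_rot: [180.0, -0.0, 78.6]
force: [0.6, 0.8, -0.3]
gripper_width: 91.4
gripper_force: 0.0
```

Emit:
step_arm:
  plan: [0, 0, 0, 0, 0, 0, 0, 0, 0, 0, 0, 0, 0, 0, 0, 0, 0, 0, 0, 0, 0, 0, 0, 0]

```text
time_s: 9.47
ee_pos: [465.4, 171.5, 202.9]
ee_rot: [180.0, 0.0, 78.5]
force: [-0.6, -0.6, 0.2]
gripper_width: 91.4
gripper_force: 0.0
```

```bash
python3 - <<'E'
from h import *
p=viewer.grab_frame('wrist'); save(p,'w3'); t=viewer.grab_frame('top')
for n,z in dict(ball=6,patty=6,roll_a=6,crate=0,pot=0).items():
    for d in viewer.pinpoint(n,p)[:3]: print(n,np.round(d['location'],1),round(d['score'],2),at(p,d['location'],z).round(1))
for d in viewer.pinpoint('lid',t)[:3]: print('lid',d,at(t,d['location'],10))
go()
print(proj(p,[465,172,34]),proj(p,[465,172,65]))
E
```

```text
ball [287.9 188.4] 0.64 [468.1 176.    6. ]
patty [275.8  74.1] 0.8 [480.3 303.2   6. ]
roll_a [300.4 135.2] 0.79 [494.5 234.2   6. ]
roll_a [407.5  54.1] 0.64 [623.4 294.4   6. ]
roll_a [274.    5.7] 0.6 [492.1 367.4   6. ]
crate [314.1 103.9] 0.78 [516.6 264.9   0. ]
lid {'location': [323.4, 140.5], 'score': 0.63} [ 655.97659414 -163.65375514   10.        ]
pos [465.  172.  202.9] rot [1.800e+02 1.000e-02 7.855e+01] d_tool cm [0. 0. 0.] wz 0
[286.03505258 197.2291859 ] [285.99191257 204.01118644]
```

View pics/w3.png

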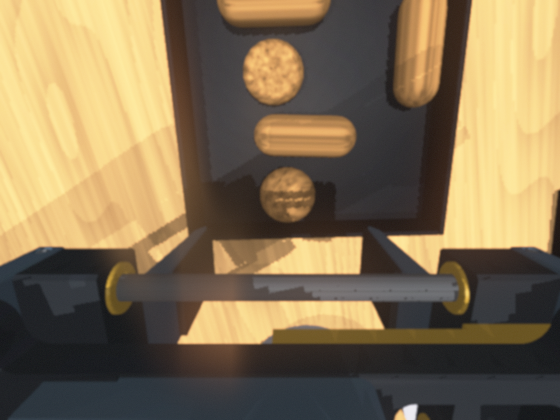

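In w3 the ball is outlined at (288,194), 2 px right of and 3 px above the projected guess, so it is at about (467,174.5). The long croquettes lie level in the picture, so the finger line already follows the crate's x.

Emit:
step_arm:
  plan: [0.28, 0.15, 1.5, 0, 0, 0, 0, 0, 3.5, 0, 0, 0, 0, 0, 3.5, 0, 0, 0, 0, 0, 3.5, 0, 0, 0, 0, 0, 2.5, 0, 0, 0]

```text
time_s: 10.28
ee_pos: [465.6, 174.3, 55.5]
ee_rot: [-179.9, 0.1, 78.6]
force: [0.3, 0.4, -0.9]
gripper_width: 91.4
gripper_force: 0.0
```

Emit:
step_arm:
  plan: [0, 0, 1.3, 0, 0, 0, 0, 0, 0.7, 0, 0, 0, 0, 0, 0.3, 0, 0, 0, 0, 0, 0, 0, 0, 0, 0, 0, 0, 0, 0, 0]

```text
time_s: 10.7
ee_pos: [467.6, 175.1, 35.8]
ee_rot: [179.9, -0.1, 78.6]
force: [0.1, -0.6, 0.2]
gripper_width: 91.1
gripper_force: 0.0
```

Emit:
step_arm:
  plan: [0, 0, 0, 0, 0, 0, 0, 0, 0, 0, 0, 0, 0, 0, 0, 0, 0, 0, 0, 0, 0, 0, 0, 0]
  hand: 5
  newtons: 10

```text
time_s: 11.03
ee_pos: [467.0, 174.9, 35.4]
ee_rot: [179.9, -0.0, 78.6]
force: [0.3, -0.1, 0.9]
gripper_width: 67.1
gripper_force: 0.0
```

Emit:
step_arm:
  plan: [0, 0, 0, 0, 0, 0, 0, 0, 0, 0, 0, 0, 0, 0, 0, 0, 0, 0, 0, 0, 0, 0, 0, 0]

```text
time_s: 11.37
ee_pos: [466.9, 174.9, 35.2]
ee_rot: [180.0, -0.0, 78.6]
force: [-2.2, -0.2, 2.6]
gripper_width: 60.7
gripper_force: 10.0
```

Emit:
step_arm:
  plan: [0, 0, -0.5, 0, 0, 0, 0, 0, -1.5, 0, 0, 0, 0, 0, -2.5, 0, 0, 0, 0, 0, -3, 0, 0, 0, 0, 0, -3, 0, 0, 0]

```text
time_s: 11.78
ee_pos: [466.1, 174.5, 140.6]
ee_rot: [-179.9, 0.1, 78.6]
force: [0.4, 0.7, -0.9]
gripper_width: 60.7
gripper_force: 10.0
```

Emit:
step_arm:
  plan: [0, 0, -2.5, 0, 0, 0, -1, 0.1, -1, 0, 0, 0, -2, 0.2, 0, 0, 0, 0, -3, 0.3, 0, 0, 0, 0, -3, 0.3, 0, 0, 0, 0]

```text
time_s: 12.2
ee_pos: [456.8, 83.5, 174.2]
ee_rot: [-179.9, 0.1, 78.7]
force: [-0.8, 0.4, -1.0]
gripper_width: 60.5
gripper_force: 10.0
```

Emit:
step_arm:
  plan: [-3, 0.3, 0, 0, 0, 0, -3, 0.3, 0, 0, 0, 0, -3, 0.3, 0, 0, 0, 0, -3, 0.3, 0, 0, 0, 0, -3, 0.3, 0, 0, 0, 0]

```text
time_s: 12.62
ee_pos: [441.3, -67.0, 173.9]
ee_rot: [-179.9, 0.0, 78.6]
force: [1.7, 0.7, 0.1]
gripper_width: 60.5
gripper_force: 10.0
```

Emit:
step_arm:
  plan: [-2.5, 0.2, 0, 0, 0, 0, -1.5, 0, 0, 0, 0, 0, 0, 0, 0, 0, 0, 0, 0, 0, 0, 0, 0, 0]

```text
time_s: 12.95
ee_pos: [435.9, -105.4, 174.1]
ee_rot: [-179.9, -0.0, 78.5]
force: [0.5, 0.3, -1.1]
gripper_width: 60.6
gripper_force: 10.0
```

```bash
python3 - <<'E'
from h import *
p=viewer.grab_frame('wrist'); save(p,'w4')
for n,z in dict(pot=0,).items():
    for d in viewer.pinpoint(n,p)[:3]: print(n,np.round(d['location'],1),round(d['score'],2),at(p,d['location'],z).round(1))
go(437.5,-105)
s=sensors.state();print(s['gripper_width'],s['gripper_force'],s['force'],proj(p,[437.5,-105,90]))
E
```

```text
pot [291.3 194.6] 0.65 [ 441.3 -104.1    0. ]
pos [ 436.4 -104.3  174.4] rot [-1.7993e+02 -2.0000e-02  7.8600e+01] d_tool cm [-0.04  0.12 -0.  ] wz 0
60.50368397450113 9.99997742852429 [-0.16891372 -0.96428263 -2.02370993] [288.46672506 219.31452121]
```

View pics/w4.png

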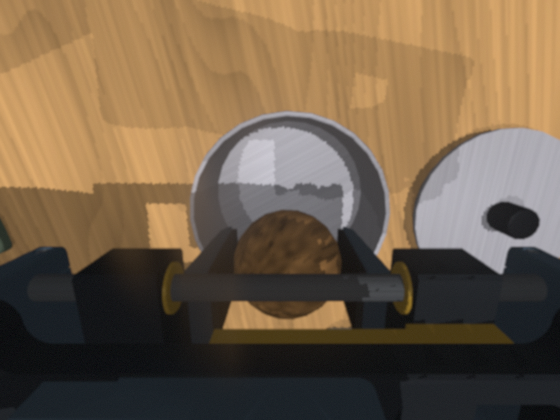

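In w4 the ball is held between the fingers. The pot's rim spans columns 190 to 388, centred at 289, which agrees with the pot at (437.5,-105). The lid lies on the rest at right. I lower the ball slowly until it stands about 2 mm off the floor.

Emit:
step_arm:
  plan: [0, 0.12, 1, 0, 0, 0, 0, 0, 1.5, 0, 0, 0, 0, 0, 1.5, 0, 0, 0, 0, 0, 1.5, 0, 0, 0, 0, 0, 1.5, 0, 0, 0]

```text
time_s: 13.47
ee_pos: [438.1, -103.9, 104.2]
ee_rot: [-180.0, -0.0, 78.7]
force: [0.2, 0.4, -0.4]
gripper_width: 61.0
gripper_force: 10.0
```

Emit:
step_arm:
  plan: [0, 0, 1.5, 0, 0, 0, 0, 0, 1.5, 0, 0, 0, 0, 0, 1.2, 0, 0, 0, 0, 0, 0.9, 0, 0, 0, 0, 0, 0.6, 0, 0, 0]

```text
time_s: 13.88
ee_pos: [437.8, -104.1, 47.0]
ee_rot: [-179.9, -0.0, 78.7]
force: [0.3, 0.6, -0.8]
gripper_width: 60.9
gripper_force: 10.0
```

Emit:
step_arm:
  plan: [0, 0, 0.4, 0, 0, 0, 0, 0, 0.3, 0, 0, 0, 0, 0, 0.2, 0, 0, 0, 0, 0, 0.1, 0, 0, 0, 0, 0, 0, 0, 0, 0]

```text
time_s: 14.3
ee_pos: [438.3, -105.1, 38.1]
ee_rot: [180.0, 0.0, 78.6]
force: [0.8, -0.9, -0.7]
gripper_width: 60.8
gripper_force: 10.0
```

Emit:
step_arm:
  plan: [0, 0, 0, 0, 0, 0, 0, 0, 0, 0, 0, 0]

```text
time_s: 14.47
ee_pos: [438.3, -105.2, 38.3]
ee_rot: [180.0, 0.0, 78.6]
force: [0.3, -0.3, -1.0]
gripper_width: 60.9
gripper_force: 10.0
```

Emit:
step_arm:
  plan: [0, 0, 0.1, 0, 0, 0, 0, 0, 0.1, 0, 0, 0, 0, 0, 0.1, 0, 0, 0, 0, 0, 0, 0, 0, 0, 0, 0, 0, 0, 0, 0]

```text
time_s: 14.88
ee_pos: [438.0, -105.0, 34.9]
ee_rot: [-180.0, 0.0, 78.6]
force: [0.5, -0.3, -1.1]
gripper_width: 60.8
gripper_force: 10.0
```

Emit:
step_arm:
  plan: [0, 0, 0, 0, 0, 0, 0, 0, 0, 0, 0, 0]

```text
time_s: 15.05
ee_pos: [438.1, -105.1, 34.9]
ee_rot: [180.0, 0.0, 78.6]
force: [0.1, 0.7, -1.2]
gripper_width: 60.7
gripper_force: 10.0
```

Emit:
step_arm:
  plan: [0, 0, 0, 0, 0, 0, 0, 0, 0, 0, 0, 0, 0, 0, 0, 0, 0, 0, 0, 0, 0, 0, 0, 0, 0, 0, 0, 0, 0, 0]
  hand: 8.8

```text
time_s: 15.47
ee_pos: [438.2, -105.1, 35.0]
ee_rot: [180.0, 0.0, 78.6]
force: [-0.9, -0.0, 0.4]
gripper_width: 87.6
gripper_force: 0.0
```

Emit:
step_arm:
  plan: [0, 0, -0.5, 0, 0, 0, 0, 0, -1.5, 0, 0, 0, 0, 0, -2, 0, 0, 0, 0, 0, -3, 0, 0, 0, 0, 0, -3, 0, 0, 0]

```text
time_s: 15.88
ee_pos: [437.4, -104.9, 136.0]
ee_rot: [-179.9, -0.0, 78.6]
force: [1.5, -1.0, -0.4]
gripper_width: 88.2
gripper_force: 0.0
```

Emit:
step_arm:
  plan: [0, 0, -3, 0, 0, 0, 0, 0, -3, 0, 0, 0, 0, 0, -2, 0, 0, 0, 0, 0, 0, 0, 0, 0, 0, 0, 0, 0, 0, 0]

```text
time_s: 16.3
ee_pos: [438.4, -105.1, 216.1]
ee_rot: [179.8, 0.0, 78.6]
force: [-0.3, -0.1, -1.1]
gripper_width: 88.0
gripper_force: 0.0
```

```bash
python3 - <<'E'
from h import *
p=viewer.grab_frame('wrist'); save(p,'w5'); t=viewer.grab_frame('top'); s=viewer.grab_frame('side')
for q,l in ((p,'w'),(s,'s'),(t,'t')):
  for n,z in dict(pot=0,ball=5,lid=10).items():
    for d in viewer.pinpoint(n,q)[:2]: print(l,n,np.round(d['location'],1),round(d['score'],2),at(q,d['location'],z).round(1))
# rim fit of the pot: outer ellipse in wrist image, compare with projected circle
g=cv2.cvtColor(p['img'],cv2.COLOR_RGB2GRAY)
for c in [(437.5,-105)]:
    a=np.linspace(0,2*np.pi,90); im=p['img'].copy()
    for u in a: 
        q=proj(p,[c[0]+85*np.cos(u),c[1]+85*np.sin(u),90]); cv2.circle(im,tuple(int(round(v)) for v in q),0,(255,0,0),-1)
    cv2.imwrite('pics/w5o.png',im[:,:,::-1])
go(654.5,-167,44)
E
```

```text
w ball [285.7 189.9] 0.69 [ 438.1 -104.8    5. ]
w lid [462.5 204.3] 0.93 [ 652.8 -166.2   10. ]
s pot [305.8 216.1] 0.72 [437.2 -96.4   0. ]
s ball [311.5 212.4] 0.68 [ 433.4 -112.4    5. ]
s lid [266.  164.7] 0.67 [ 659.7 -165.9   10. ]
t pot [299.7 224.5] 0.56 [ 446.1 -104.6    0. ]
t lid [320.3 139.8] 0.82 [ 657.7 -155.9   10. ]
t lid [132.  211.3] 0.31 [475.9 306.8  10. ]
pos [ 438.1 -105.   214.8] rot [-179.98    0.     78.6 ] d_tool cm [-1.8  22.45 17.07] wz 0
```

View pics/w5o.png

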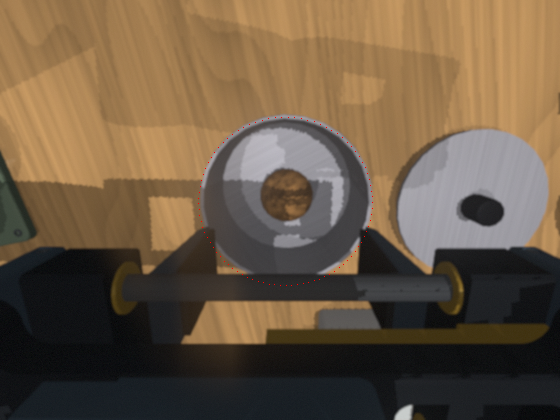

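In w5o the ball stands in the pot at (287,195), and the projected rim circle (red dots) lies on the rim, so the pot hasn't moved. The lid is flat on the rest with its knob at (485,210). Next I fetch the lid.

Emit:
step_arm:
  plan: [-0.18, 2.25, 0, 0, 0, 0, -0.24, 3, 0, 0, 0, 0, -0.28, 3.5, 0, 0, 0, 0, -0.28, 3.5, 0, 0, 0, 0, -0.28, 3.5, 0, 0, 0, 0]

```text
time_s: 17.32
ee_pos: [591.4, -148.9, 214.9]
ee_rot: [180.0, 0.0, 78.6]
force: [-0.2, 0.6, -0.3]
gripper_width: 88.1
gripper_force: 0.0
```

Emit:
step_arm:
  plan: [-0.28, 3.5, 0, 0, 0, 0, -0.16, 2, 0, 0, 0, 0, -0.1, 1.2, 1, 0, 0, 0, 0, 0, 3, 0, 0, 0, 0, 0, 4, 0, 0, 0]

```text
time_s: 17.73
ee_pos: [656.8, -167.7, 136.4]
ee_rot: [179.6, 0.0, 78.6]
force: [-0.2, -0.5, -1.3]
gripper_width: 88.5
gripper_force: 0.0
```

Emit:
step_arm:
  plan: [0, 0, 4, 0, 0, 0, 0, 0, 2.5, 0, 0, 0, 0, 0, 1, 0, 0, 0, 0, 0, 0, 0, 0, 0, 0, 0, 0, 0, 0, 0]

```text
time_s: 18.15
ee_pos: [654.9, -167.2, 60.6]
ee_rot: [180.0, 0.0, 78.6]
force: [0.1, 0.3, 0.7]
gripper_width: 87.8
gripper_force: 0.0
```

```bash
python3 - <<'E'
from h import *
go(654.5,-167,44)
E
```

```text
pos [ 654.9 -167.2   60.6] rot [1.7996e+02 1.0000e-02 7.8600e+01] d_tool cm [ 0.01 -0.04  1.66] wz 0
```

Emit:
step_arm:
  plan: [0, -0.04, 0.8, 0, 0, 0, 0, 0, 0.5, 0, 0, 0, 0, 0, 0.3, 0, 0, 0, 0, 0, 0, 0, 0, 0, 0, 0, 0, 0, 0, 0]

```text
time_s: 18.57
ee_pos: [654.4, -167.1, 44.3]
ee_rot: [180.0, 0.0, 78.6]
force: [0.7, 0.1, 0.4]
gripper_width: 88.1
gripper_force: 0.0
```

Emit:
step_arm:
  plan: [0, 0, 0, 0, 0, 0, 0, 0, 0, 0, 0, 0, 0, 0, 0, 0, 0, 0, 0, 0, 0, 0, 0, 0, 0, 0, 0, 0, 0, 0]
  hand: 0
  newtons: 30

```text
time_s: 18.98
ee_pos: [654.3, -167.0, 44.0]
ee_rot: [180.0, 0.0, 78.6]
force: [-0.6, 0.5, -0.1]
gripper_width: 57.6
gripper_force: 0.0
```

Emit:
step_arm:
  plan: [0, 0, 0, 0, 0, 0, 0, 0, 0, 0, 0, 0, 0, 0, 0, 0, 0, 0, 0, 0, 0, 0, 0, 0, 0, 0, 0, 0, 0, 0]

```text
time_s: 19.4
ee_pos: [654.3, -167.0, 43.9]
ee_rot: [180.0, 0.0, 78.6]
force: [0.0, 0.4, 0.2]
gripper_width: 31.3
gripper_force: 30.0
```

```bash
python3 - <<'E'
from h import *
go(438,-105,44)
E
```

```text
pos [ 654.3 -167.    43.9] rot [179.99   0.    78.6 ] d_tool cm [ 1.800e+00 -2.243e+01 -1.000e-02] wz 0
```

Next I lift by 13 cm, go back over the pot, and check the pose before lowering.

Emit:
step_arm:
  plan: [0, 0, -0.5, 0, 0, 0, 0, 0, -2, 0, 0, 0, 0, 0, -3.5, 0, 0, 0, 0, 0, -3.5, 0, 0, 0, 0, 0, -3, 0, 0, 0]

```text
time_s: 19.82
ee_pos: [654.1, -167.0, 170.9]
ee_rot: [180.0, 0.0, 78.6]
force: [1.3, 0.4, -2.1]
gripper_width: 31.5
gripper_force: 30.0
```

Emit:
step_arm:
  plan: [0.1, -1.2, -0.5, 0, 0, 0, 0.18, -2.2, 0, 0, 0, 0, 0.2, -2.5, 0, 0, 0, 0, 0.2, -2.5, 0, 0, 0, 0, 0.2, -2.5, 0, 0, 0, 0]

```text
time_s: 20.23
ee_pos: [547.5, -136.4, 173.8]
ee_rot: [-179.9, 0.0, 78.6]
force: [0.6, -0.4, -1.9]
gripper_width: 31.3
gripper_force: 30.0
```

Emit:
step_arm:
  plan: [0.2, -2.5, 0, 0, 0, 0, 0.2, -2.5, 0, 0, 0, 0, 0.2, -2.5, 0, 0, 0, 0, 0.2, -2.2, 0, 0, 0, 0, 0.12, -1.2, 0, 0, 0, 0]

```text
time_s: 20.65
ee_pos: [440.9, -105.4, 173.8]
ee_rot: [-179.8, -0.0, 78.6]
force: [-0.4, 1.0, -2.2]
gripper_width: 31.5
gripper_force: 30.0
```

Emit:
step_arm:
  plan: [0.2, -0.63, 0, 0, 0, 0, 0, 0, 0, 0, 0, 0, 0, 0, 0, 0, 0, 0, 0, 0, 0, 0, 0, 0]

```text
time_s: 20.98
ee_pos: [439.7, -103.4, 174.1]
ee_rot: [179.9, 0.0, 78.6]
force: [-0.7, 0.1, -2.2]
gripper_width: 31.3
gripper_force: 30.0
```

```bash
python3 - <<'E'
from h import *
go(438,-105,114)
p=viewer.grab_frame('wrist')
for d in viewer.pinpoint('lid',p)[:1]: print(d,at(p,d['location'],sensors.state()['ee_pos'][2]-34))
E
```

```text
pos [ 439.7 -103.4  174.1] rot [1.7991e+02 1.0000e-02 7.8600e+01] d_tool cm [-0.19 -0.15  6.01] wz 0
{'location': [482.7, 212.2], 'score': 0.7} [ 571.94108662 -108.81133413  139.89832275]
```

Emit:
step_arm:
  plan: [-0.19, -0.15, 0.5, 0, 0, 0, 0, 0, 1.2, 0, 0, 0, 0, 0, 1.4, 0, 0, 0, 0, 0, 1, 0, 0, 0, 0, 0, 0.7, 0, 0, 0]

```text
time_s: 21.5
ee_pos: [436.0, -104.7, 124.5]
ee_rot: [-179.9, 0.0, 78.6]
force: [-1.3, -0.8, -2.2]
gripper_width: 31.4
gripper_force: 30.0
```

Emit:
step_arm:
  plan: [0, 0, 0.5, 0, 0, 0, 0, 0, 0.3, 0, 0, 0, 0, 0, 0.2, 0, 0, 0, 0, 0, 0.1, 0, 0, 0, 0, 0, 0, 0, 0, 0]

```text
time_s: 21.92
ee_pos: [436.7, -104.7, 115.1]
ee_rot: [180.0, 0.0, 78.6]
force: [-0.8, -0.8, -2.6]
gripper_width: 31.2
gripper_force: 30.0
```

Emit:
step_arm:
  plan: [0, 0, 0, 0, 0, 0, 0, 0, 0, 0, 0, 0]

```text
time_s: 22.08
ee_pos: [436.7, -104.7, 115.3]
ee_rot: [179.9, 0.0, 78.6]
force: [-0.3, 0.4, -2.2]
gripper_width: 31.3
gripper_force: 30.0
```

Emit:
step_arm:
  plan: [0, 0.12, 0.1, 0, 0, 0, 0, 0, 0.1, 0, 0, 0, 0, 0, 0, 0, 0, 0, 0, 0, 0, 0, 0, 0]

```text
time_s: 22.42
ee_pos: [438.1, -105.0, 113.9]
ee_rot: [179.9, 0.0, 78.6]
force: [-2.0, 0.6, 5.8]
gripper_width: 31.1
gripper_force: 30.0
```

Emit:
step_arm:
  plan: [0, 0, 0, 0, 0, 0, 0, 0, 0, 0, 0, 0, 0, 0, 0, 0, 0, 0, 0, 0, 0, 0, 0, 0, 0, 0, 0, 0, 0, 0]
  hand: 7

```text
time_s: 22.83
ee_pos: [437.6, -104.9, 112.9]
ee_rot: [180.0, 0.0, 78.6]
force: [0.5, -0.3, 0.4]
gripper_width: 61.9
gripper_force: 0.0
```

Emit:
step_arm:
  plan: [0, 0, -1, 0, 0, 0, 0, 0, -2.5, 0, 0, 0, 0, 0, -3.5, 0, 0, 0, 0, 0, -3, 0, 0, 0, 0, 0, -2, 0, 0, 0]

```text
time_s: 23.25
ee_pos: [438.6, -105.1, 235.8]
ee_rot: [179.8, 0.0, 78.6]
force: [0.1, -0.6, -0.3]
gripper_width: 70.4
gripper_force: 0.0
```

Emit:
step_arm:
  plan: [0, 0, 0, 0, 0, 0, 0, 0, 0, 0, 0, 0]
  hand: 0

```text
time_s: 23.42
ee_pos: [438.0, -105.0, 233.7]
ee_rot: [179.9, 0.0, 78.6]
force: [-0.9, 0.6, -0.2]
gripper_width: 59.1
gripper_force: 0.0
```

```bash
python3 - <<'E'
from h import *
p=viewer.grab_frame('wrist'); s=viewer.grab_frame('side')
for q in (p,s):
  for d in viewer.pinpoint('lid',q)[:1]: print(d,at(q,d['location'],80))
  for d in viewer.pinpoint('print_top',q)[:2]: print(d,at(q,d['location'],66))
im=p['img'].copy()
for u in np.linspace(0,2*np.pi,90):
    q=proj(p,[438+90*np.cos(u),-105+90*np.sin(u),96]); cv2.circle(im,tuple(int(round(v)) for v in q),0,(255,0,0),-1)
sc=s['img'][130:250,230:400]
cv2.imwrite('pics/w6.png',np.vstack([im[80:330],cv2.resize(sc,(560,395))])[:600,:,::-1])
go(494.6,-364.4,240,0)
E
```

```text
{'location': [288.5, 201.7], 'score': 0.76} [ 440.28412007 -106.45716168   80.        ]
{'location': [309.9, 190.3], 'score': 0.77} [ 431.89918929 -100.41854046   80.        ]
{'location': [361.3, 139.9], 'score': 0.61} [ 507.66970877 -386.11710097   66.        ]
pos [ 437.1 -104.7  231.8] rot [-179.86   -0.     78.6 ] d_tool cm [-24.32  10.77  -0.85] wz 1.372
```

View pics/w6.png

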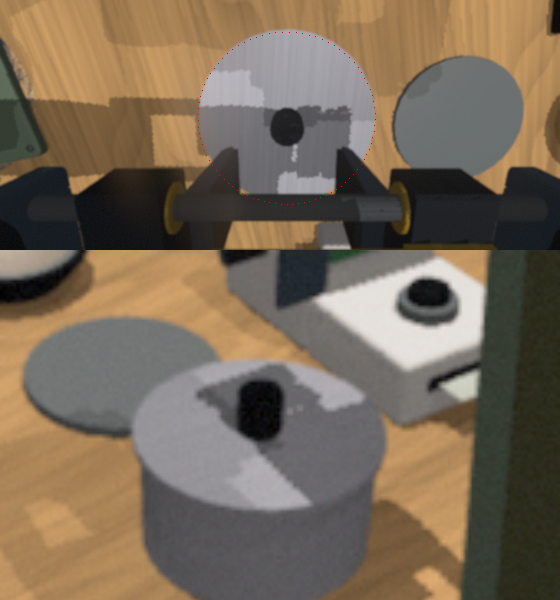

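w6 shows the lid seated flat on the pot: the projected flange circle lies on the rim in the wrist view, and the side view is level. The button is at crop (430,292), which is side (360,143). Next I move over the printer and turn to yaw -8 so that the gripper's body stays clear of the tower.

Emit:
step_arm:
  plan: [-3, 1.35, 0, 0, 0, 0, -3, 1.35, 0, 0, 0, 0, -3, 1.35, 0, 0, 0, 0, -3, 1.35, 0, 0, 0, 0, -3, 1.35, 0, 0, 0, 0]

```text
time_s: 24.13
ee_pos: [474.1, -266.6, 232.1]
ee_rot: [-179.9, -0.0, 78.6]
force: [0.5, 0.4, -0.3]
gripper_width: 2.1
gripper_force: 0.0
```

Emit:
step_arm:
  plan: [-3, 1.35, 0, 0, 0, 0, -3, 1.35, 0, 0, 0, 0, -3, 1.35, 0, 0, 0, 0, 0, 0, 0, 0, 0, 0.125, 0, 0, 0, 0, 0, 0.125]

```text
time_s: 24.55
ee_pos: [495.9, -363.3, 231.1]
ee_rot: [-179.9, -0.0, 63.8]
force: [-0.2, 1.2, 0.5]
gripper_width: 0.3
gripper_force: 0.0
```

Emit:
step_arm:
  plan: [0, 0, 0, 0, 0, 0.125, 0, 0, 0, 0, 0, 0.125, 0, 0, 0, 0, 0, 0.125, 0, 0, 0, 0, 0, 0.125, 0, 0, 0, 0, 0, 0.125]

```text
time_s: 24.97
ee_pos: [495.8, -361.4, 231.9]
ee_rot: [-179.9, 0.0, 28.1]
force: [0.2, 0.4, -0.1]
gripper_width: 0.5
gripper_force: 0.0
```

Emit:
step_arm:
  plan: [0, 0, 0, 0, 0, 0.125, 0, 0, 0, 0, 0, 0.125, 0, 0, 0, 0, 0, 0.125, 0, 0, 0, 0, 0, 0.125, 0, 0, 0, 0, 0, 0.125]

```text
time_s: 25.38
ee_pos: [495.8, -361.3, 231.9]
ee_rot: [-180.0, 0.1, -7.7]
force: [0.1, 0.3, -0.2]
gripper_width: 0.3
gripper_force: 0.0
```

Emit:
step_arm:
  plan: [0, 0, 0, 0, 0, 0, 0, 0, 0, 0, 0, 0, 0, 0, 0, 0, 0, 0]

```text
time_s: 25.63
ee_pos: [495.9, -361.4, 232.4]
ee_rot: [-180.0, 0.0, -7.2]
force: [-0.1, 0.7, -0.1]
gripper_width: 0.3
gripper_force: 0.0
```

```bash
python3 - <<'E'
from h import *
p=viewer.grab_frame('wrist'); save(p,'w7'); s=viewer.grab_frame('side')
for q in (p,s):
  for d in viewer.pinpoint('print_top',q)[:2]: print(d,at(q,d['location'],66))
t=viewer.grab_frame('top'); 
o1,d1=ray(t,(410.95,202.13)); c,n=blob(s,(360,143),10,dark); print('side blob',c,n); o2,d2=ray(s,c)
k=np.linalg.lstsq(np.c_[d1,-d2],o2-o1,rcond=None)[0]; print('tri',o1+k[0]*d1,o2+k[1]*d2)
print(proj(p,[494.6,-364.4,66]))
go(494.6,-364.4,90)
E
```

```text
{'location': [292.3, 205.3], 'score': 0.95} [ 487.30918235 -366.32008582   66.        ]
{'location': [360.3, 139.3], 'score': 0.49} [ 511.61170405 -386.61577589   66.        ]
{'location': [161.8, 271.5], 'score': 0.32} [459.6764711  286.92280281  66.        ]
side blob [361.16666667 144.765625  ] 192
tri [ 494.71963345 -364.58410506   65.26958187] [ 492.1932552  -366.48582169   65.43859005]
[289.79694316 199.21652077]
pos [ 496.  -361.5  232.9] rot [180.    0.   -7.3] d_tool cm [-0.11  0.31 14.29] wz 0
```

View pics/w7.png

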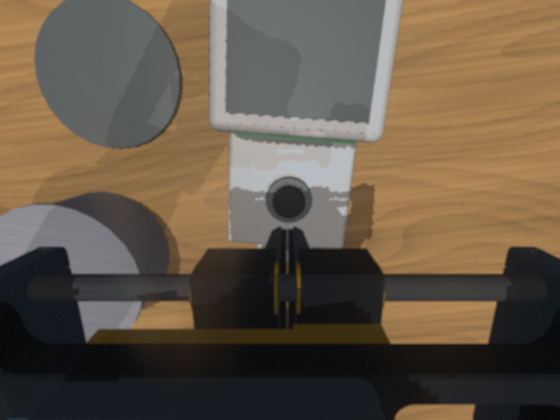

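In w7 the button is at (290,200), 1 px from its projection, so it is at about (494,-365) with its top near 66. I go down to just above it, then press.

Emit:
step_arm:
  plan: [-0.2, 0.36, 2, 0, 0, 0, 0, 0, 3.5, 0, 0, 0, 0, 0, 4, 0, 0, 0, 0, 0, 3, 0, 0, 0, 0, 0, 1.5, 0, 0, 0]

```text
time_s: 26.3
ee_pos: [491.6, -363.3, 89.2]
ee_rot: [-179.8, 0.3, -7.3]
force: [-8.3, 5.6, 61.0]
gripper_width: 0.4
gripper_force: 35.5
```

Emit:
step_arm:
  plan: [0, 0, 0.6, 0, 0, 0, 0, 0, 0.2, 0, 0, 0, 0, 0, 0.2, 0, 0, 0, 0, 0, 0.1, 0, 0, 0, 0, 0, 0, 0, 0, 0]

```text
time_s: 26.72
ee_pos: [491.7, -363.4, 89.6]
ee_rot: [-179.9, 0.1, -7.3]
force: [-15.1, 10.9, 43.3]
gripper_width: 0.7
gripper_force: 21.9
```

Emit:
step_arm:
  plan: [0, 0, 0.1, 0, 0, 0, 0, 0, 0.1, 0, 0, 0, 0, 0, 0.1, 0, 0, 0, 0, 0, 0, 0, 0, 0]

```text
time_s: 27.05
ee_pos: [491.7, -363.4, 89.4]
ee_rot: [-180.0, 0.0, -7.3]
force: [-18.3, 13.8, 59.0]
gripper_width: 0.5
gripper_force: 29.0
```

Contact came higher than I expected: the tip is at about z=75 with 59 N. I back off slowly and watch the force.

Emit:
step_arm:
  plan: [0, 0, -0.7, 0, 0, 0, 0, 0, 0, 0, 0, 0, 0, 0, 0, 0, 0, 0]

```text
time_s: 27.3
ee_pos: [494.0, -365.1, 90.1]
ee_rot: [179.9, -0.2, -7.3]
force: [-4.7, 3.3, 18.3]
gripper_width: 0.6
gripper_force: 9.4
```

Emit:
step_arm:
  plan: [0, 0, -0.3, 0, 0, 0, 0, 0, 0, 0, 0, 0, 0, 0, 0, 0, 0, 0]

```text
time_s: 27.55
ee_pos: [494.0, -365.1, 90.3]
ee_rot: [179.9, -0.1, -7.3]
force: [-0.7, -0.5, 6.1]
gripper_width: 0.6
gripper_force: 3.7
```

Emit:
step_arm:
  plan: [0, 0, -0.3, 0, 0, 0, 0, 0, 0, 0, 0, 0, 0, 0, 0, 0, 0, 0]

```text
time_s: 27.8
ee_pos: [494.0, -365.1, 92.2]
ee_rot: [180.0, -0.1, -7.3]
force: [0.5, -0.8, 3.7]
gripper_width: 0.4
gripper_force: 1.8
```

```bash
python3 - <<'E'
from h import *
s=viewer.grab_frame('side'); p=viewer.grab_frame('wrist')
cv2.imwrite('pics/s8.png',np.hstack([cv2.resize(s['img'][80:200,290:430],(560,480),interpolation=2),cv2.resize(p['img'][100:340,230:350],(240,480))])[:,:,::-1])
q=sensors.state(); print(q['force'],q['ee_pos'])
E
```

```text
[ 0.36222765 -0.68440081  2.76810873] [ 493.98827588 -365.07778913   92.00591091]
```

View pics/s8.png

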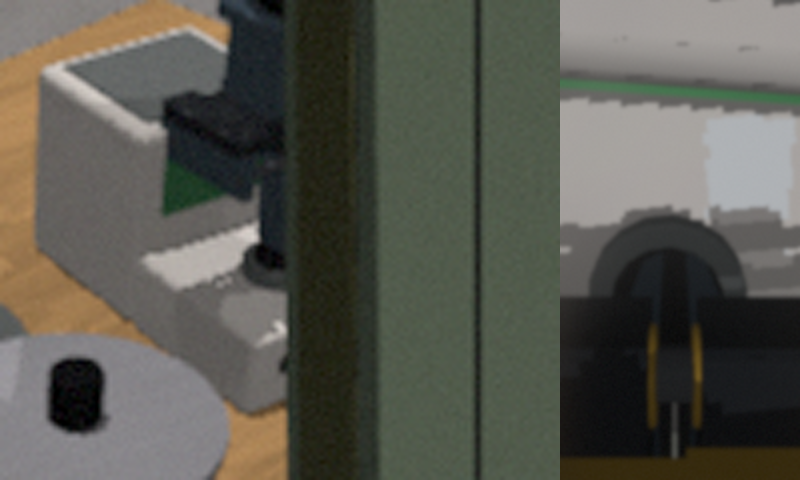

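The force falls off like a spring, about 6 N at z=90.3 and 3 N at z=92, so the hard stop at TCP z≈90 was the button fully down, and it stayed there more than 0.5 s. s8 shows the fingers on the button, clear of the tower, with the lid flat. I now let go and check.

Emit:
step_arm:
  plan: [0, 0, -1, 0, 0, 0, 0, 0, -2, 0, 0, 0, 0, 0, -3, 0, 0, 0, 0, 0, -3, 0, 0, 0, 0, 0, -2, 0, 0, 0]

```text
time_s: 28.32
ee_pos: [493.9, -364.9, 204.5]
ee_rot: [180.0, -0.1, -7.3]
force: [0.1, -1.1, 0.9]
gripper_width: 0.3
gripper_force: 0.0
```

Emit:
step_arm:
  plan: [0, 0, 0, 0, 0, 0, 0, 0, 0, 0, 0, 0, 0, 0, 0, 0, 0, 0, 0, 0, 0, 0, 0, 0, 0, 0, 0, 0, 0, 0]

```text
time_s: 28.73
ee_pos: [492.9, -364.2, 200.3]
ee_rot: [-179.9, 0.2, -7.3]
force: [1.0, 0.7, 0.4]
gripper_width: 0.2
gripper_force: 0.0
```

```bash
python3 - <<'E'
from h import *
s=viewer.grab_frame('side'); c,n=blob(s,(360,143),12,dark); print(c,n)
for d in viewer.pinpoint('lid',s)[:1]: print(d['location'])
q=sensors.state(); print(q['force'],q['ee_pos'],q['time_s'])
E
```

```text
[362.68181818 144.30991736] 242
[308.2, 189.0]
[0.58389853 0.18074861 0.03166114] [ 493.21076796 -364.46462156  200.77149833] 28.8333
```

```bash
python3 - <<'E'
from h import *
print(env.finger_overhang)
s=viewer.grab_frame('side'); p=viewer.grab_frame('wrist')
for z in (60,66,74,82): print(z,proj(s,[494,-365,z]),proj(p,[494,-365,z]))
for q,l in((s,'s'),(p,'w')):
  for d in viewer.pinpoint('print_top',q)[:1]: print(l,d)
a=cv2.resize(s['img'][115:165,330:395],(520,400),interpolation=2)
b=cv2.resize(p['img'][150:250,230:350],(280,400))
cv2.imwrite('pics/s9.png',np.hstack([a,b])[:,:,::-1])
E
```

```text
14.0
60 [360.08317483 146.4113378 ] [287.33832405 203.19200628]
66 [360.32566782 144.53110824] [287.34130113 204.63465523]
74 [360.6512166 142.006885 ] [287.345454   206.64707921]
82 [360.9793356 139.4627329] [287.34983216 208.76867178]
s {'location': [362.2, 139.5], 'score': 0.62}
w {'location': [285.6, 210.4], 'score': 0.95}
```

View pics/s9.png

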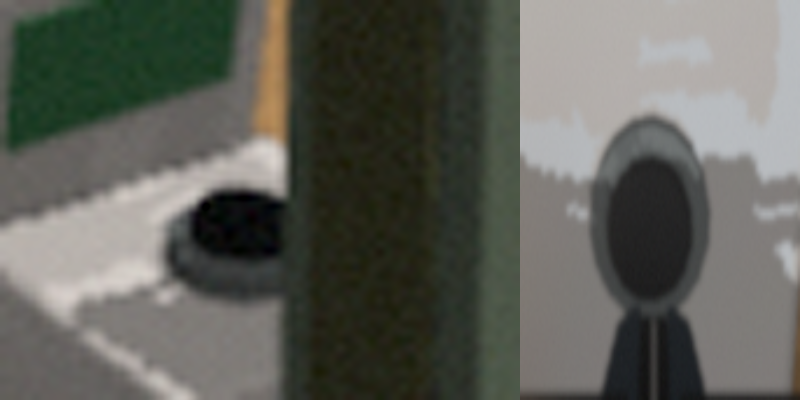

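Both networks put the button top at z≈82, so the stop at tip z≈76 was the full 6 mm of travel. s9 shows the button up again on its collar with the fingers clear of it.

```bash
python3 -c "
from h import *
print(env.job_done())"
```

```text
the job is handed in; nothing more can be done
None
```

I handed the job in at about 29 s of 72 s: the ball croquette stands in the pot, the lid is back on flat, and the printer button was pushed fully down and came up again; no verdict was returned.

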